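Press the glued lids: stack the second box and wind the screw press down

TASK

The lids of the two wooden boxes have just been glued and must dry under pressure. Set the loose box squarely on top of the one that already stands in the screw press, then wind the crank clockwise until the platen just touches the upper box, give it a further quarter turn, and let go. Do not shift the stack from the middle of the bed, and leave the glue bottle and the sanding pad where they are.

Things in the scene. Friction and masses are not known exactly. Their poses are not given: they have to be found in the camera images.
- press: fixed grey bench screw press, 150 mm deep (x), 236 wide (y), 322 high. Origin: centre of its underside, on the table; x from its open front (which faces the robot's right) to its back, z up. Columns of radius 9 mm at y = -95 and +95, x = 0, carry a crossbeam (44 deep, 188 to 214 high) over the middle: bring a box in from the front, held near its front end, the tool leaning back 35 to 45 degrees
- bed (a point): centre of the press's bed (the upper face of the base plate), 24 mm above the table; the bed is 140 x 100 mm; same axes as the press
- loose_box: closed wooden box that is to be stacked, 130 mm long (x), 60 mm wide (y), 44 mm high, about 0.25 kg, lying flat on the table to the right of the press. Origin: centre of its underside. Either end may face forward
- loose_box_centre (a point): centre of the same loose box, half-way up, 22 mm above its underside; axes as the box (x along its length)
- lower_box_centre (a point): centre, half-way up, of the twin closed box (130 x 60 x 44 mm, loose, about 0.25 kg) that already stands on the press's bed under the platen; x along its length, roughly along the press's x
- platen_face (a point): centre of the underside of the press's platen, a steel plate 64 mm deep (x), 112 mm wide (y), 12 mm thick that hangs on the screw by a spring. At the start 20 to 30 mm remain between it and the top of a stack of two boxes
- platen (a joint): how far the platen's spring is compressed, in m: 0 while the platen hangs free (held there by a preload of about 5 N), and growing, up to 0.012, once the platen rests on something and the screw goes on down: 0.006 for every quarter turn past contact. The spring takes 1.5 N per mm more
- crank (a joint): angle of the crank in rad, 0 to 11.5; it grows when the crank is turned clockwise seen from above, which lowers screw, crank and platen together by 24 mm a turn. It stays where it is left; turning takes about 2.5 to 4 N at the grip
- crank_grip (a point): the crank's upright black round grip, 20 mm in diameter, 46 high, free to spin on its pin, 60 mm out from the screw's axis; this point lies on its axis, 24 mm above its lower end and 22 mm below its top. It circles about the screw's axis and sinks as the crank is turned. Below it lies the flat crank arm (top 26 mm under this point)
- crank_axis (a point): point on the screw's axis at the height of the grip's point; it sinks with the screw
- glue_bottle: small standing black and red glue bottle, 23 x 32 x 83 mm, a bystander; origin at the centre of its underside
- sanding_pad: flat purple sanding pad, 34 x 64 x 10 mm, lying on the table, a bystander; origin at the centre of its underside
Mind the look-alikes: they are no part of the job. Leave any blue look-alike of the part that bears lower_box_centre alone.

How it is judged:
On the way, in this order (a step that is already met when the one before it is completed fails the run):
1. the loose box stands squarely on the box in the press, let go, with the platen still clear of it (horizontal distance between loose_box_centre and lower_box_centre below 0.008 m and angle between the x axis of loose_box_centre and the x axis of lower_box_centre, either way round below 0.09 rad and z of loose_box_centre in the frame of lower_box_centre between 0.041 and 0.047 m and angle between loose_box_centre's own z axis and vertical below 0.05 rad and horizontal distance between lower_box_centre and bed below 0.015 m and contact force between the fingers and loose_box below 0.1 N and value of joint platen below 0.0005 m), for 0.2 s.
2. the platen has been wound down on to the stack (value of joint platen above 0.001 m), for 0.02 s.
At the end, for the whole second after the job is handed in: the loose box stands flat on the lower box in the press, centres within 8 mm horizontally and sides parallel within 5 degrees, the lower box within 15 mm of the bed's centre, and the crank is at rest a quarter turn past contact, within an eighth of a turn either way (spring compressed 3 to 9 mm) (horizontal distance between loose_box_centre and lower_box_centre below 0.008 m and angle between the x axis of loose_box_centre and the x axis of lower_box_centre, either way round below 0.09 rad and z of loose_box_centre in the frame of lower_box_centre between 0.041 and 0.047 m and angle between loose_box_centre's own z axis and vertical below 0.05 rad and horizontal distance between lower_box_centre and bed below 0.015 m and value of joint platen between 0.003 and 0.009 m and velocity of joint crank between -0.05 and 0.05 rad/s); the robot touches nothing.
It fails at once if the glue bottle is pushed away by more than 20 mm or knocked over (distance of glue_bottle from where it was at the start of the episode above 0.02 m or angle between glue_bottle's own z axis and vertical above 0.5 rad).
It fails at once if the sanding pad is pushed away by more than 20 mm (distance of sanding_pad from where it was at the start of the episode above 0.02 m).
It also fails if it takes over 64 s, if anything falls off the work surface, if the arm or the gripper's body presses on something with over 40 N, if the wrist force passes 120 N, or if a joint passes its speed limit or range.

ROBOT

A 7-joint arm with a two-finger parallel gripper is mounted at the origin on a cart in front of the work surface, level with it; the furniture and walls round the work are solid. World frame = base frame: x ahead of the robot, y to its left, z up, the work surface at z = 0. Lengths are in m, angles in rad, forces in N, time in s.
With the tool pointing down it reaches from about 0.4 to 0.85 m from the base axis. Payload 4.4 kg.
Tool frame: the origin (TCP) lies at the very end of the fingers, on their centre line; the grasp point (between the pads) lies 19 mm behind it; z points along the fingers, y is the direction in which the jaws open and shut (so a half turn about z gives the same grasp; the last joint's range is limited). The gripper opens to 94 mm and grips with 3 to 60 N. Pads are 16 mm wide; open, the fingers measure 119 mm over their backs; the gripper's body (75 mm by 177 mm) begins 78 mm behind the grasp point.
Start: joints at [-1.345, 0.628, 0.038, 1.517, -0.027, 0.996, -0.02], TCP at [0.187, 0.623, 0.205] pointing down, gripper open.
Joint ranges: [-3.06, 3.06], [-0.37, 2.12], [-1.25, 1.32], [0.18, 2.47], [-1.1, 4.24], [0.23, 1.98], [-2.94, 2.94]. Speed limits (rad/s): [2.57, 2.57, 3.14, 3.14, 3.14, 3.14, 3.14].

INTERFACE

Orientations are given as a rotation vector (axis times angle).
In Python, from plant import r gives the robot as it stands.
- The arm moves only by the shell command python3 -m pendant 'ROWS' [FORCE]. ROWS is JSON, a list that holds one entry, the list of rows, each a list of 7 numbers: the turn, a rotation vector about the tool's x, y, z in degrees, then the shift along the tool's x, y, z in mm, then the closure, from 0 (fully open) to 1 (shut). In form: [[[wx, wy, wz, dx, dy, dz, claw], ...]]. A call has 1 to 8 rows; each row shifts and turns the commanded pose from where the row before left it, along the tool's axes as they then stand; what a row does not reach is not made up. A row lasts 1/12 s, in which the tool goes at most 41.7 mm and 7.16 degrees, less where a joint would pass 70% of its speed; a pose out of reach is approached as far as the arm can. A call with a gripper value outside its range is refused whole. The fingers move at their own pace and stop on an object; FORCE is the grip in N (left out, the last holds). Time passes only in rows, so rows that do not move let the fingers close. It gives the time, the measured TCP pose, the force and the opening at its end, in the units of the state.
- r.sense(): the state, without advancing time (a new reading comes with each control period).
- r.get_image(name): name is "side" or "top" or "wrist"; returns (picture, depth): 480x640x3 uint8, red, green, blue; 480x640 float32, m along the optical axis (not along the pixel's ray), 0 where there is no reading.
- r.get_calibration(name): a dict with "K" (3x3 intrinsics, pixels), "k1" (the pictures are not rectified: a ray, as slopes to the right and down, at radius r is drawn at 1 + k1 r^2 times it, then the intrinsics apply), "pose" (4x4, takes a point from camera to world coordinates). Camera axes: x right, y down, z forward; pixel columns grow to the right and rows downward; lengths in m; the calibration is good to about 2 mm. A picture is of the moment at which its call begins: read the wrist's pose just before it. get_calibration takes no time and is no camera call; for the wrist camera it gives the pose at the moment of the call.
- r.close_job(): hands the job in, once; it reports no verdict.
The state is a dict: "t": time; "q": joint angles; "qvel": joint speeds; "effort": joint torques, N m; "tcp_pos": TCP position; "eef_rot": TCP orientation; "contact_force": force on the tool from outside, world axes, zero at the start; "moment": the same for the moment, N m; "opening": opening from 0.0 (shut) to 1.0 (fully open).
Only numpy, scipy, OpenCV 4.12 (cv2) and the standard library are available. Lean on these libraries where they do the work, as an engineer would, in place of code of your own. Each camera call takes 0.05 s, during which the arm holds its last target. There are 200 camera calls.

## Working session

There is one attempt and no reset: what is moved stays moved. The work goes in short steps, Python scripts to look and compute and a shell command to move; the robot and the scene stay as the last step left them, time stands still between calls to the robot, and variables do not carry over. Pictures are saved under pics/ and viewed, on a budget of 10 in all, crops included, one or two more only if the job needs it, and the job is handed in when it is done.

```bash
mkdir -p pics; ls; cat > h.py <<'E'
import numpy as np,cv2
from plant import r
from scipy.spatial.transform import Rotation as R
np.set_printoptions(precision=4,suppress=True)
def cloud(name):
    c=r.get_calibration(name); im,d=r.get_image(name)
    K,k1,T=np.array(c["K"]),c["k1"],np.array(c["pose"])
    v,u=np.mgrid[0:480,0:640].astype(float)
    pts=np.stack([u.ravel(),v.ravel()],1)[:,None]
    n=cv2.undistortPoints(pts,K,np.array([k1,0,0,0.])).reshape(480,640,2)
    P=np.dstack([n*d[...,None],d])@T[:3,:3].T+T[:3,3]
    P[d==0]=np.nan
    return im,P
def save(im,f): cv2.imwrite("pics/"+f,im[...,::-1])
E
python3 - <<'E'
from h import *
a,P=cloud("side");b,Q=cloud("top")
np.savez("s0.npz",a=a,P=P,b=b,Q=Q)
save(a,"side0.png");save(b,"top0.png")
print(r.sense())
for n in("side","top"):print(r.get_calibration(n))
E
```

```text
pics
{'t': 0.1, 'q': array([-1.3448,  0.6292,  0.0385,  1.5182, -0.027 ,  0.9963, -0.02  ]), 'qvel': array([-0.0015, -0.0014, -0.0015, -0.0027,  0.0019, -0.0014, -0.0005]), 'effort': array([  0.0028, -55.0788,   1.1473, -18.7115,  -0.0523,   0.0192,
         0.    ]), 'tcp_pos': array([0.1868, 0.622 , 0.2047]), 'eef_rot': array([-0.4566, -3.108 ,  0.0026]), 'contact_force': array([ 0.0061,  0.1328, -0.223 ]), 'moment': array([-0.0003,  0.028 ,  0.0626]), 'opening': 1.001168263274787}
{'K': array([[606.8007,   0.    , 322.9415],
       [  0.    , 606.8007, 239.0223],
       [  0.    ,   0.    ,   1.    ]]), 'k1': -0.21038012776279036, 'pose': array([[ 0.9887, -0.0944,  0.1166,  0.3664],
       [-0.1484, -0.5032,  0.8513, -0.9305],
       [-0.0217, -0.859 , -0.5115,  0.7766],
       [ 0.    ,  0.    ,  0.    ,  1.    ]])}
{'K': array([[511.6374,   0.    , 317.5252],
       [  0.    , 511.6374, 241.8806],
       [  0.    ,   0.    ,   1.    ]]), 'k1': 0.04782319608774753, 'pose': array([[ 0.0046, -0.9863,  0.165 ,  0.3336],
       [-0.9999, -0.0028,  0.0114,  0.0709],
       [-0.0108, -0.165 , -0.9862,  1.4053],
       [ 0.    ,  0.    ,  0.    ,  1.    ]])}
```

View pics/side0.png

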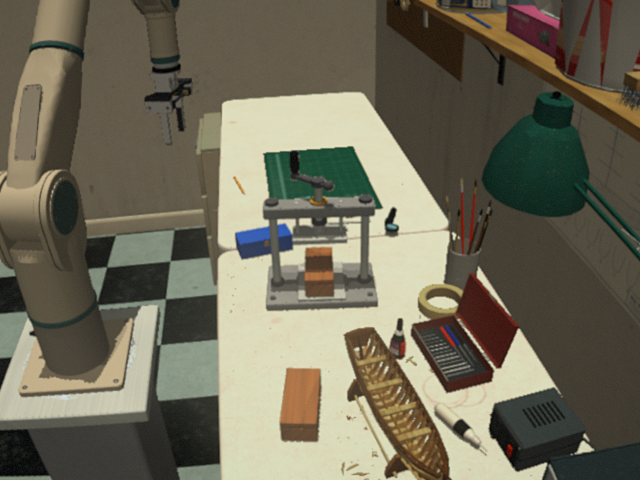

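View pics/top0.png

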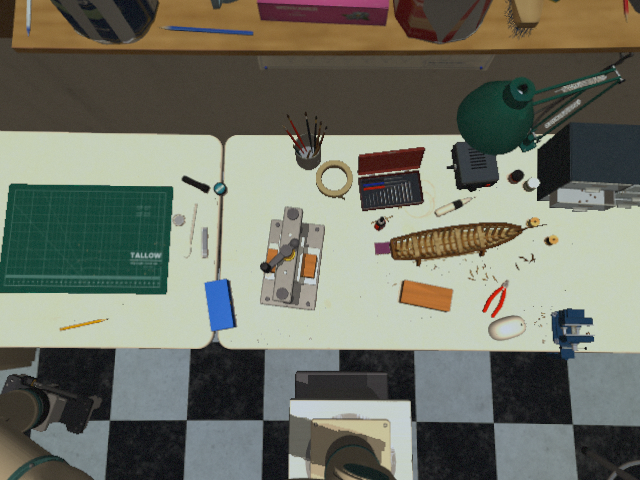

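Side view: the loose box is at (301,405), the press at (320,250) with the lower box at (319,270), and a blue look-alike at (264,241). The glue bottle is at (398,340) and the pad is hidden behind the boat. Top view: loose box (426,295), lower box's end (309,263), blue look-alike (219,304), pad (383,248), bottle (380,224), crank grip (265,267).
Candidates for the loose box: the wooden one at side (301,405), the one in the press at (319,270), and the blue one at (264,241). I choose the wooden box on the table.

```bash
cat >> h.py <<'E'
def rect(P,m,zlo,zhi,lab):
    s=m&(P[...,2]>zlo)&(P[...,2]<zhi)
    n,l,st,_=cv2.connectedComponentsWithStats(s.astype(np.uint8))
    if n<2: print(lab,"none");return
    k=1+np.argmax(st[1:,4]); q=P[l==k]
    (c,sz,ang)=cv2.minAreaRect((q[:,:2]*1000).astype(np.float32))
    print(lab,"c",np.array(c),"size",np.array(sz),"ang",round(ang,2),"z",np.median(q[:,2]),"n",len(q),"mean",q.mean(0))
    return q
E
python3 - <<'E'
from h import *
d=np.load("s0.npz")
for nm,im,P in(("side",d["a"],d["P"]),("top",d["b"],d["Q"])):
    h=cv2.cvtColor(im,cv2.COLOR_RGB2HSV); H,S,V=[h[...,i].astype(int) for i in range(3)]
    wood=(H<14)&(S>110)&(V>60)
    x,y,z=P[...,0],P[...,1],P[...,2]
    tab=(x>.3)&(x<.75)
    rect(P,wood&tab&(y<-.03),.03,.056,nm+" loose top")
    rect(P,wood&tab&(y>0.05)&(y<.35),.058,.08,nm+" lower top")
    rect(P,wood&tab&(y>0.05)&(y<.35),.028,.062,nm+" lower front")
    grey=(S<60)
    reg=(x>.3)&(x<.7)&(y>.05)&(y<.35)
    rect(P,grey&reg,.016,.032,nm+" base")
    rect(P,grey&reg,.2,.222,nm+" beam top")
    rect(P,grey&reg,.100,.17,nm+" mid")
    rect(P,reg,.13,.185,nm+" platen?")
    rect(P,reg,.26,.34,nm+" high")
    rect(P,(S<90)&(V<60)&reg,.24,.34,nm+" grip")
    rect(P,(H>125)&(H<170)&(S>60)&(y<0.2)&(y>-.4)&(x<.8),-.01,.03,nm+" pad")
    rect(P,((V<70)|((S>150)&((H<8)|(H>172))))&(x>.45)&(x<.65)&(y<.05)&(y>-.15),.02,.1,nm+" bottle")
    print(nm,"table z",np.nanmedian(z[tab&(abs(z)<.02)]))
E
```

```text
side loose top c [ 421.7836 -205.518 ] size [129.4701  58.9575] ang 79.22 z 0.043248825765549836 n 1576 mean [ 0.4209 -0.2092  0.0432]
side lower top c [498.1348 113.2265] size [49.4121 57.0593] ang 79.53 z 0.06737752943426717 n 312 mean [0.4972 0.1075 0.0669]
side lower front c [499.434   91.1209] size [10.9808 46.025 ] ang 82.27 z 0.04445399412142814 n 99 mean [0.5014 0.0916 0.045 ]
side base c [506.6776 151.4413] size [153.4553 233.1464] ang 83.29 z 0.019216635560578177 n 2688 mean [0.5061 0.1376 0.0203]
side beam top c [507.1088 151.4118] size [ 51.2246 224.0643] ang 83.72 z 0.21161491965299717 n 1531 mean [0.5056 0.1427 0.2108]
side mid c [505.9913 152.441 ] size [ 70.8017 111.3806] ang 83.67 z 0.14348687586268966 n 1094 mean [0.5047 0.1428 0.1447]
side platen? c [505.9913 152.441 ] size [ 70.8017 111.3806] ang 83.67 z 0.14372073285841813 n 1212 mean [0.5047 0.1432 0.1476]
side high c [495.4007 164.6334] size [ 26.6529 105.796 ] ang 41.67 z 0.26770940670482435 n 427 mean [0.4832 0.1733 0.2772]
side grip c [492.8804 159.7893] size [ 17.7069 102.7911] ang 42.07 z 0.262913323251260
[... 1010 characters left out ...]
 z 0.14544815189636284 n 240 mean [0.5026 0.1305 0.1455]
top platen? c [504.0746 130.6346] size [ 13.541  111.9448] ang 83.44 z 0.14542639306613458 n 243 mean [0.5023 0.1305 0.1454]
top high c [494.97   168.6354] size [ 26.5638 104.6425] ang 40.22 z 0.26537118407181914 n 383 mean [0.4936 0.1678 0.2738]
top grip c [463.0885 198.2433] size [16.3038 16.6431] ang 61.71 z 0.30875961194981805 n 80 mean [0.462  0.1961 0.2996]
top pad c [551.462  -91.0321] size [29.752  40.8555] ang 4.8 z 0.009053971959472662 n 147 mean [ 0.5516 -0.0903  0.0092]
top bottle c [610.2084 -82.097 ] size [23.4441 13.9281] ang 78.77 z 0.0374536429586817 n 40 mean [ 0.6098 -0.0801  0.0358]
top table z 0.0008262573527277883
```

```bash
python3 - <<'E'
import cv2
a=cv2.imread("pics/side0.png")[130:330,220:430];cv2.imwrite("pics/c1.png",cv2.resize(a,None,fx=3,fy=2.9,interpolation=2)[:600])
E
```

```text
(no output)
```

View pics/c1.png

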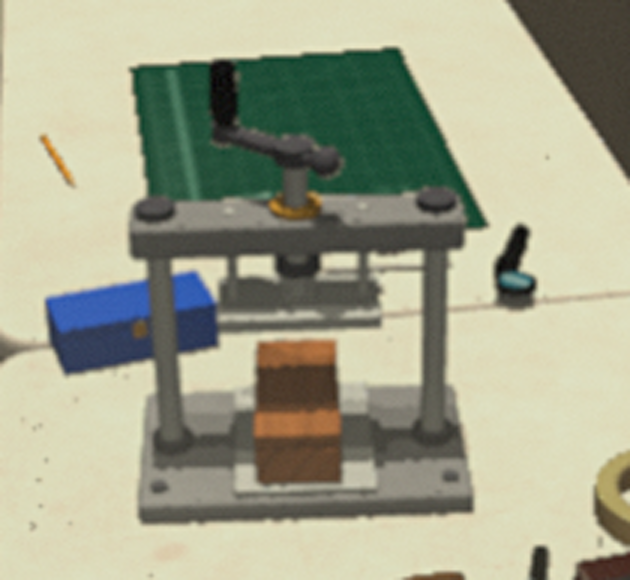

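The crop confirms the wooden box in the press (crop (297,440)), partly shaded, with the blue box outside at (130,325). The platen is at (300,315) and the grip at (223,95). Next I refine the poses.

```bash
cat >> h.py <<'E'
def line(P,m): # fit
    return cv2.fitLine((P[m][:,:2]*1000).astype(np.float32),cv2.DIST_HUBER,0,.01,.01).ravel()
E
python3 - <<'E'
from h import *
d=np.load("s0.npz"); im,P=d["a"],d["P"]
h=cv2.cvtColor(im,cv2.COLOR_RGB2HSV); H,S,V=[h[...,i].astype(int) for i in range(3)]
x,y,z=np.moveaxis(P,2,0)
wood=((H<16)|(H>172))&(S>80)
q=rect(P,wood&(x>.4)&(x<.6)&(y>.06)&(y<.25),.061,.078,"lower top any")
def edges(q,ang,lab):
    a=np.radians(ang); ex=np.array([np.cos(a),np.sin(a)]);ey=np.array([-ex[1],ex[0]])
    c=q[:,:2].mean(0); u=(q[:,:2]-c)@ex; v=(q[:,:2]-c)@ey
    # side edges: per-u bins
    bins=np.arange(u.min()+.004,u.max()-.004,.005); L=[];Rr=[]
    for b in bins:
        s=(u>=b)&(u<b+.005)
        if s.sum()>6: L.append((b,v[s].max()));Rr.append((b,v[s].min()))
    L=np.array(L);Rr=np.array(Rr); pl=np.polyfit(L[:,0],L[:,1],1);pr=np.polyfit(Rr[:,0],Rr[:,1],1)
    print(lab,"slopes deg",np.degrees([pl[0],pr[0]]),"v edges",pl[1],pr[1],"u range",np.percentile(u,[0,1,99,100]),"front edge pt",c+ex*np.percentile(u,.5)+ey*(pl[1]+pr[1])/2)
edges(q,80,"lower")
q2=rect(P,wood&(x>.3)&(x<.55)&(y<-.1)&(y>-.32),.035,.056,"loose")
edges(q2,80,"loose")
s=r.sense(); T=R.from_rotvec(s["eef_rot"]).as_matrix(); print(T)
# grip
b=d["b"];Q=d["Q"]
for n,P,I in(("s",P,im),("t",Q,b)):
    m=(P[...,2]>.272)&(P[...,2]<.35)&(P[...,0]>.35)&(P[...,0]<.65)&(P[...,1]>.05)&(P[...,1]<.3)&(I.max(2)<70)
    g=P[m]; print("grip",n,g.shape,g.mean(0),np.percentile(g,[2,98],axis=0))
    m=(P[...,2]>.13)&(P[...,2]<.165)&(P[...,0]>.43)&(P[...,0]<.58)&(P[...,1]>.08)&(P[...,1]<.22)
    print("platen z",np.percentile(P[m][:,2],[1,5,25,50,75,95]))
E
```

```text
lower top any c [502.7745 154.3882] size [134.9289  59.0488] ang 82.25 z 0.06663684478109944 n 899 mean [0.5025 0.1473 0.0665]
lower slopes deg [0.7686 2.4136] v edges 0.02686234820266828 -0.027393111968907244 u range [-0.0612 -0.0582  0.0699  0.0755] front edge pt [0.4926 0.0893]
loose c [ 422.0835 -204.7833] size [133.8849  59.9951] ang 78.84 z 0.04316220604877452 n 2039 mean [ 0.4206 -0.211   0.0431]
loose slopes deg [-1.377   0.1821] v edges 0.028987282738151023 -0.02884486079123495 u range [-0.0606 -0.0582  0.068   0.0737] front edge pt [ 0.4104 -0.2689]
[[-0.9577  0.2876 -0.0004]
 [ 0.2876  0.9577 -0.0016]
 [-0.     -0.0017 -1.    ]]
grip s (178, 3) [0.4656 0.19   0.2922] [[0.457  0.1842 0.2728]
 [0.4754 0.1963 0.3108]]
platen z [0.1324 0.1352 0.1418 0.1434 0.1448 0.1571]
grip t (75, 3) [0.4625 0.1965 0.3049] [[0.4551 0.189  0.2777]
 [0.4704 0.2062 0.3162]]
platen z [0.1392 0.1412 0.1437 0.1454 0.1471 0.1499]
```

```bash
cat >> h.py <<'E'
def pose_tilt(azdeg,lean): # tool y = press/box -ey, z leaning toward box axis az
    a=np.radians(azdeg);l=np.radians(lean)
    zz=np.array([np.sin(l)*np.cos(a),np.sin(l)*np.sin(a),-np.cos(l)]); yy=np.array([np.sin(a),-np.cos(a),0])
    return np.column_stack([np.cross(yy,zz),yy,zz])
def to(p,M=None):
    s=r.sense(); T=R.from_rotvec(s["eef_rot"]).as_matrix(); dp=np.array(p)-s["tcp_pos"]
    print("t",s["t"],"tcp",s["tcp_pos"],"F",s["contact_force"],"open",round(s["opening"],3)); print("q",s["q"])
    print("shift now axes mm",T.T@dp*1000)
    if M is not None:
        print("turn deg",np.degrees(R.from_matrix(T.T@M).as_rotvec()),"shift after turn mm",M.T@dp*1000)
E
python3 -m pendant '[[[0,0,7,0,0,-41,0],[0,0,7,0,0,-41,0],[0,0,7,0,0,-41,0],[0,0,7,0,0,-41,0],[0,0,7,0,0,-41,0],[0,0,7,0,0,-35,0],[0,0,7,0,0,0,0],[0,0,7,0,0,0,0]]]' 40
python3 -m pendant '[[[0,0,7,0,0,0,0],[0,0,7,0,0,0,0],[0,0,7,0,0,0,0],[0,0,7,0,0,0,0]]]'
python3 -c "
from h import *
to([.42,.3,.45],pose_tilt(79.1,0)); to([.416,-.30,.25],pose_tilt(79.1,0))"
```

```text
t: 0.77
tcp_pos: [0.1873, 0.6233, 0.448]
eef_rot: [-1.869, -2.523, -0.007]
contact_force: [0.3, 0.2, -1.0]
opening: 1.001
t: 1.1
tcp_pos: [0.1868, 0.6224, 0.4449]
eef_rot: [2.425, 1.997, -0.002]
contact_force: [0.4, -0.3, 0.0]
opening: 0.999
t 1.1 tcp [0.1868 0.6224 0.4449] F [ 0.4275 -0.3165  0.0371] open 0.999
q [-1.5365  0.5218  0.4207  1.097  -0.205   1.5626 -1.3576]
shift now axes mm [-271.6105  290.7135   -4.8489]
turn deg [-0.0122  0.0632 -0.1659] shift after turn mm [-272.4457  289.9268   -5.0871]
t 1.1 tcp [0.1868 0.6224 0.4449] F [ 0.4275 -0.3165  0.0371] open 0.999
q [-1.5365  0.5218  0.4207  1.097  -0.205   1.5626 -1.3576]
shift now axes mm [-861.0014  401.9931  195.7782]
turn deg [-0.0122  0.0632 -0.1659] shift after turn mm [-862.3773  399.4562  194.9129]
```

```bash
python3 -m pendant '[[[0,0,0,-28,30,0,0],[0,0,0,-28,30,0,0],[0,0,0,-28,30,0,0],[0,0,0,-28,30,0,0],[0,0,0,-28,30,0,0],[0,0,0,-28,30,0,0],[0,0,0,-28,30,0,0],[0,0,0,-28,30,0,0]]]'
python3 -m pendant '[[[0,0,0,-28,25,0,0],[0,0,0,-28,25,0,0],[0,0,0,-40,8,0,0],[0,0,0,-40,8,0,0],[0,0,0,-40,8,0,0],[0,0,0,-40,8,0,0],[0,0,0,-40,8,0,0],[0,0,0,-40,8,0,0]]]'
python3 -m pendant '[[[0,0,0,-40,8,0,0],[0,0,0,-40,8,0,0],[0,0,0,-40,8,0,0],[0,0,0,-40,8,0,0],[0,0,0,-40,8,0,0],[0,0,0,-40,8,0,0],[0,0,0,-30,8,0,0],[0,0,0,0,0,0,0]]]'
python3 -c "
from h import *
M=pose_tilt(79.1,40);to([.4157,-.2374,.0104]-.15*M[:,2],M)"
```

```text
t: 1.77
tcp_pos: [0.3816, 0.3559, 0.4453]
eef_rot: [-2.419, -2.005, 0.001]
contact_force: [1.8, 0.5, 0.9]
opening: 1.001
t: 2.43
tcp_pos: [0.4216, 0.0468, 0.4453]
eef_rot: [-2.418, -2.004, -0.0]
contact_force: [0.7, 0.6, -0.1]
opening: 1.003
t: 3.1
tcp_pos: [0.425, -0.2339, 0.4454]
eef_rot: [2.428, 1.989, -0.006]
contact_force: [0.1, -0.4, 1.1]
opening: 1.001
t 3.1 tcp [ 0.425  -0.2339  0.4454] F [ 0.0762 -0.4097  1.0889] open 1.001
q [-0.2212  0.2617  0.8942  1.5615 -0.2012  1.4153  0.4894]
shift now axes mm [-100.1884   -7.5943  320.5445]
turn deg [ 0.1364 40.2728 -0.4303] shift after turn mm [-283.6017   -8.4764  179.8399]
```

```bash
python3 -m pendant '[[[0,0,0,-25,-2,32,0],[0,0,0,-25,-2,32,0],[0,0,0,-25,-2,32,0],[0,0,0,-25,-2,32,0],[0,6.7,0,0,0,0,0],[0,6.7,0,0,0,0,0],[0,6.7,0,0,0,0,0],[0,6.7,0,0,0,0,0]]]'
python3 -m pendant '[[[0,6.7,0,0,0,0,0],[0,6.7,0,0,0,0,0],[0,0,0,0,0,0,0],[0,0,0,0,0,0,0]]]'
python3 - <<'E'
from h import *
M=pose_tilt(79.1,40);to([.4157,-.2374,.0104]-.10*M[:,2],M)
im,P=cloud("wrist"); save(im,"w1.png")
a,S=cloud("side"); save(a,"side1.png")
np.savez("s1.npz",w=im,W=P,a=a,S=S)
E
```

```text
t: 3.77
tcp_pos: [0.4013, -0.3233, 0.3181]
eef_rot: [-2.15, -1.784, -0.521]
contact_force: [0.0, 1.0, 0.1]
opening: 0.999
t: 4.1
tcp_pos: [0.4, -0.3242, 0.3157]
eef_rot: [-2.002, -1.653, -0.73]
contact_force: [0.3, 1.2, 0.4]
opening: 0.999
t 4.1 tcp [ 0.4    -0.3242  0.3157] F [0.3253 1.2456 0.431 ] open 0.999
q [ 0.6391  0.6993  0.6008  1.4539 -0.7021  1.7624  1.1627]
shift now axes mm [-129.4541   -0.1922  189.986 ]
turn deg [-0.1927 -0.2342 -0.0871] shift after turn mm [-128.6755   -1.0283  190.5115]
```

View pics/w1.png

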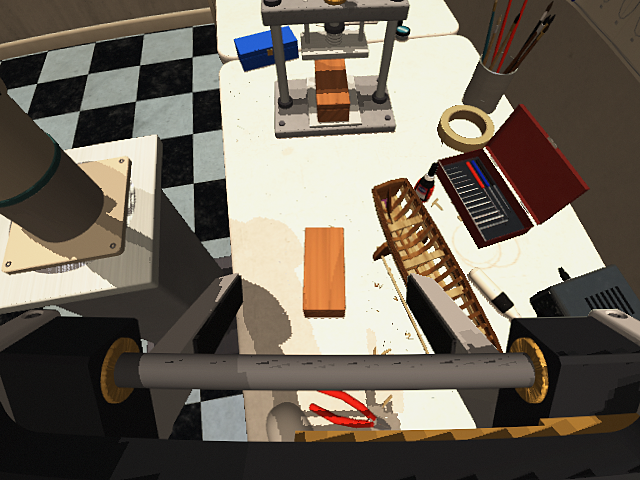

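The wrist view shows the loose box squarely between the fingers at (324,272) and the lower box at (332,95), with the path between them clear. I measure from this view.

```bash
cat >> h.py <<'E'
def box(P,im,x0,x1,y0,y1,z0,z1,lab):
    h=cv2.cvtColor(im,cv2.COLOR_RGB2HSV); H,S=h[...,0].astype(int),h[...,1]
    m=((H<16)|(H>172))&(S>80)&(P[...,0]>x0)&(P[...,0]<x1)&(P[...,1]>y0)&(P[...,1]<y1)
    q=rect(P,m,z0,z1,lab)
    if q is None:return
    def f(q,ang):
        a=np.radians(ang); ex=np.array([np.cos(a),np.sin(a)]);ey=np.array([-ex[1],ex[0]])
        c=q[:,:2].mean(0); u=(q[:,:2]-c)@ex; v=(q[:,:2]-c)@ey; L=[];Q=[]
        for b in np.arange(u.min()+.004,u.max()-.008,.005):
            s=(u>=b)&(u<b+.005)
            if s.sum()>6: L.append((b,v[s].max()));Q.append((b,v[s].min()))
        L,Q=np.array(L),np.array(Q);pl=np.polyfit(*L.T,1);pr=np.polyfit(*Q.T,1)
        return np.degrees((pl[0]+pr[0])/2),c+ey*(pl[1]+pr[1])/2,ex,np.percentile(u,[.7,99.3]),pl[1]-pr[1]
    ang=80.
    for _ in range(3): da,c,ex,u,w=f(q,ang); ang+=np.degrees(np.arctan(np.radians(da)))
    print(lab,"angle",round(ang,2),"width",w,"len",u[1]-u[0],"mid",c+ex*u.mean(),"front",c+ex*u[0],"front+65",c+ex*(u[0]+.065))
E
python3 - <<'E'
from h import *
d=np.load("s1.npz")
for n,I,P in(("wrist",d["w"],d["W"]),("side",d["a"],d["S"])):
    box(P,I,.3,.55,-.32,-.1,.035,.056,n+" loose")
    box(P,I,.4,.6,.06,.25,.06,.077,n+" lower")
    print("table",np.nanmedian(P[...,2][(abs(P[...,2])<.02)&(P[...,0]>.35)&(P[...,0]<.7)]))
d=np.load("s0.npz")
box(d["P"],d["a"],.3,.55,-.32,-.1,.035,.056,"s0 loose");box(d["P"],d["a"],.4,.6,.06,.25,.06,.077,"s0 lower")
E
```

```text
wrist loose c [ 421.7289 -203.6566] size [130.0576  59.2668] ang 78.59 z 0.04428623444302787 n 3397 mean [ 0.4207 -0.2083  0.0442]
wrist loose angle 78.82 width 0.05762207254556402 len 0.12847228133190153 mid [ 0.4215 -0.2041] front [ 0.4091 -0.2671] front+65 [ 0.4217 -0.2033]
wrist lower c [503.8447 152.642 ] size [128.4332  58.8549] ang 82.3 z 0.06791778061164844 n 1501 mean [0.5026 0.1458 0.0677]
wrist lower angle 82.45 width 0.05705815338061576 len 0.12614576011987588 mid [0.5037 0.1525] front [0.4955 0.0899] front+65 [0.504  0.1544]
table 0.00037859524855388127
side loose c [ 420.7589 -205.3732] size [133.1178  60.7092] ang 80.36 z 0.043128881081555215 n 2059 mean [ 0.4205 -0.2112  0.043 ]
side loose angle 79.36 width 0.05819527671656315 len 0.12820517815405996 mid [ 0.4213 -0.2055] front [ 0.4095 -0.2685] front+65 [ 0.4215 -0.2047]
side lower c [508.9958 195.8617] size [62.0602 43.7714] ang 3.37 z 0.06637888878933801 n 216 mean [0.5096 0.1974 0.0664]
side lower angle 19.36 width 0.032923185345364155 len 0.06333330962864381 mid [0.5108 0.1969] front [0.4837 0.1806] front+65 [0.5394 0.2141]
table -0.0004415869034022357
s0 loose c [ 422.0835 -204.7833] size [133.8849  59.9951] ang 78.84 z 0.04316220604877452 n 2039 mean [ 0.4206 -0.211   0.0431]
s0 loose angle 79.3 width 0.057778902117440786 len 0.1272077005122993 mid [ 0.4215 -0.2061] front [ 0.4097 -0.2686] front+65 [ 0.4218 -0.2047]
s0 lower c [502.7745 154.3882] size [134.9289  59.0488] ang 82.25 z 0.06661050087451464 n 908 mean [0.5025 0.1468 0.0665]
s0 lower angle 81.44 width 0.05437420882207953 len 0.12875150842015323 mid [0.5036 0.1533] front [0.4937 0.0896] front+65 [0.5037 0.1539]
```

```bash
python3 -m pendant '[[[0,0,0,-32,0,30,0],[0,0,0,-32,0,30,0],[0,0,0,-32,0,30,0],[0,0,0,-32,0,0,0],[0,0,0,0,0,0,0],[0,0,0,0,0,0,0]]]'
python3 -c "
from h import *
M=pose_tilt(79,40);to([.4154,-.2360,.0104],M)"
```

```text
t: 4.7
tcp_pos: [0.3943, -0.361, 0.1732]
eef_rot: [-2.0, -1.66, -0.731]
contact_force: [-0.5, -0.3, 0.9]
opening: 1.003
t 4.7 tcp [ 0.3943 -0.361   0.1732] F [-0.5275 -0.3396  0.9208] open 1.003
q [ 0.7082  0.893   0.5592  1.4935 -0.7508  1.5901  1.3211]
shift now axes mm [ -8.019   -2.2263 206.1728]
turn deg [-0.261  -0.1458  0.2961] shift after turn mm [ -7.5081  -3.1254 206.1803]
```

```bash
python3 -m pendant '[[[0,0,0,-2,-1,30,0],[0,0,0,-2,-1,30,0],[0,0,0,-2,-1,30,0],[0,0,0,-2,0,30,0],[0,0,0,0,0,25,0],[0,0,0,0,0,20,0],[0,0,0,0,0,0,0],[0,0,0,0,0,0,0]]]'
python3 -c "
from h import *
M=pose_tilt(79,40);to([.4154,-.2360,.0104],M)"
```

```text
t: 5.37
tcp_pos: [0.4107, -0.262, 0.0435]
eef_rot: [-1.999, -1.663, -0.733]
contact_force: [0.3, -0.7, 0.3]
opening: 1.0
t 5.3667 tcp [ 0.4107 -0.262   0.0435] F [ 0.2959 -0.7441  0.2697] open 1.0
q [ 0.6117  0.9919  0.4796  1.7573 -0.8969  1.2833  1.4636]
shift now axes mm [-1.1563 -0.2592 42.3067]
turn deg [-0.1875 -0.1469  0.441 ] shift after turn mm [-1.0504 -0.3892 42.3084]
```

```bash
python3 -m pendant '[[[0,0,0,-1,0,16,0],[0,0,0,0,0,16,0],[0,0,0,0,0,10,0],[0,0,0,0,0,0,0],[0,0,0,0,0,0,0.5],[0,0,0,0,0,0,0.5],[0,0,0,0,0,0,0.5],[0,0,0,0,0,0,0.5]]]' 40
python3 -m pendant '[[[0,0,0,0,0,0,0.5],[0,0,0,0,0,0,0.5]]]' 
python3 -c "
from h import *
M=pose_tilt(79,40);to([.4154,-.2360,.0104],M)"
```

```text
t: 6.03
tcp_pos: [0.4142, -0.2379, 0.0092]
eef_rot: [-2.002, -1.658, -0.732]
contact_force: [-0.5, 0.1, -0.6]
opening: 0.755
t: 6.2
tcp_pos: [0.4144, -0.2375, 0.009]
eef_rot: [-2.002, -1.658, -0.733]
contact_force: [1.1, -0.8, 1.4]
opening: 0.633
t 6.2 tcp [ 0.4144 -0.2375  0.009 ] F [ 1.1231 -0.7997  1.4349] open 0.633
q [ 0.5939  1.0323  0.449   1.8045 -0.9513  1.2115  1.5038]
shift now axes mm [ 2.1636  0.7139 -0.0606]
turn deg [-0.1184 -0.1682  0.2201] shift after turn mm [ 2.1661  0.7057 -0.0654]
```

```bash
python3 -m pendant '[[[0,0,0,0,0,0,0.8],[0,0,0,0,0,0,0.8],[0,0,0,0,0,0,0.8],[0,0,0,0,0,0,0.8],[0,0,0,0,0,0,0.8]]]' 50
python3 -m pendant '[[[0,0,0,6,0,-8,0.8],[0,0,0,6,0,-8,0.8],[0,0,0,13,0,-16,0.8],[0,0,0,20,0,-23,0.8],[0,0,0,20,0,-23,0.8],[0,0,0,6,0,-8,0.8],[0,0,0,0,0,0,0.8],[0,0,0,0,0,0,0.8]]]' 
python3 - <<'E'
from h import *
to([.4144,-.2375,.100],pose_tilt(82,40))
im,P=cloud("wrist");save(im,"w2.png")
a,S=cloud("side");save(a,"side2.png"); np.savez("s2.npz",w=im,W=P,a=a,S=S)
E
```

```text
t: 6.62
tcp_pos: [0.4144, -0.2374, 0.0089]
eef_rot: [-2.002, -1.658, -0.733]
contact_force: [1.1, -4.3, 4.2]
opening: 0.636
t: 7.28
tcp_pos: [0.4137, -0.2381, 0.1199]
eef_rot: [-2.001, -1.659, -0.731]
contact_force: [0.1, -0.5, -3.5]
opening: 0.638
t 7.2833 tcp [ 0.4137 -0.2381  0.1199] F [ 0.0921 -0.458  -3.5171] open 0.638
q [ 0.5577  0.8569  0.514   1.7965 -0.8499  1.3446  1.3783]
shift now axes mm [-12.2502   0.5791  15.706 ]
turn deg [ 1.7431 -0.1373 -2.0534] shift after turn mm [-12.234    0.6184  15.7171]
```

View pics/side2.png

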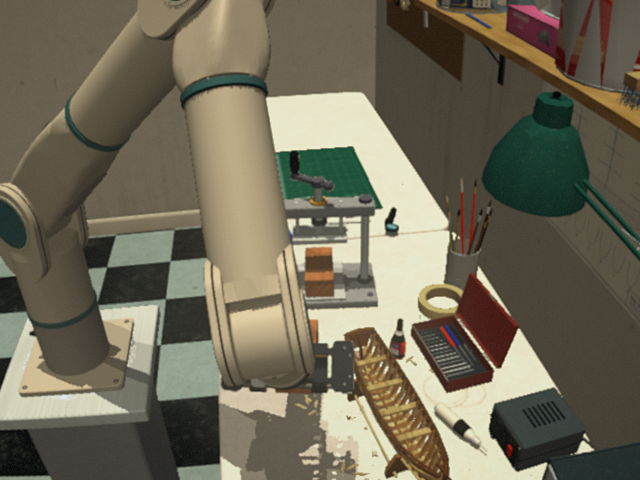

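The side view is mostly hidden by the arm, but the box is lifted at (315,330). I check the pose of the held box with the wrist depth image.

```bash
cat >> h.py <<'E'
def held(P,im,lab="held",off=None):
    s=r.sense(); T=R.from_rotvec(s["eef_rot"]).as_matrix()
    h=cv2.cvtColor(im,cv2.COLOR_RGB2HSV); H,S=h[...,0].astype(int),h[...,1]
    L=(P-s["tcp_pos"])  # near the tool
    m=((H<16)|(H>172))&(S>80)&(np.linalg.norm(L[...,:2],axis=2)<.125)&(abs(P[...,0]-s["tcp_pos"][0])<.05)&(L[...,2]>.01)&(L[...,2]<.055)&(L[...,1]>-.05)
    n,l,st,_=cv2.connectedComponentsWithStats(m.astype(np.uint8)); q=P[l==1+np.argmax(st[1:,4])]
    for _ in range(4):
        c=np.linalg.lstsq(np.c_[q[:,:2]-s["tcp_pos"][:2],np.ones(len(q))],q[:,2],rcond=None)[0]
        e=abs(np.c_[q[:,:2]-s["tcp_pos"][:2],np.ones(len(q))]@c-q[:,2]); q=q[e<.002]
    y1=np.percentile(q[:,1],99)
    print(lab,len(q),"plane slopes dx,dy deg",np.degrees(np.arctan(c[:2])),"top z at tcp",c[2],"bbox",np.percentile(q,[.5,99.5],axis=0).ravel())
    box(P,im,q[:,0].min()-.003,q[:,0].max()+.003,q[:,1].min()-.003,q[:,1].max()+.003,q[:,2].min()-.003,q[:,2].max()+.003,lab)
E
python3 - <<'E'
from h import *
d=np.load("s2.npz"); held(d["W"],d["w"])
box(d["W"],d["w"],.4,.6,.06,.25,.06,.077,"lower")
E
```

```text
held 22608 plane slopes dx,dy deg [-0.1056  0.0567] top z at tcp 0.15500915633817602 bbox [ 0.382  -0.2702  0.1535  0.4569 -0.141   0.1563]
held c [ 420.1689 -204.1172] size [129.7465  60.8322] ang 79.19 z 0.15509421816545516 n 24850 mean [ 0.4183 -0.2154  0.1551]
held angle 78.89 width 0.05963618612590798 len 0.1265579265124929 mid [ 0.4203 -0.2052] front [ 0.4081 -0.2673] front+65 [ 0.4206 -0.2036]
lower c [498.6246 116.5191] size [54.8725 59.9047] ang 81.8 z 0.06783704477445157 n 1483 mean [0.4974 0.1111 0.0671]
lower angle 82.79 width 0.05854169130230784 len 0.05254862659072269 mid [0.4987 0.1161] front [0.4954 0.09  ] front+65 [0.5035 0.1545]
```

View pics/w2.png

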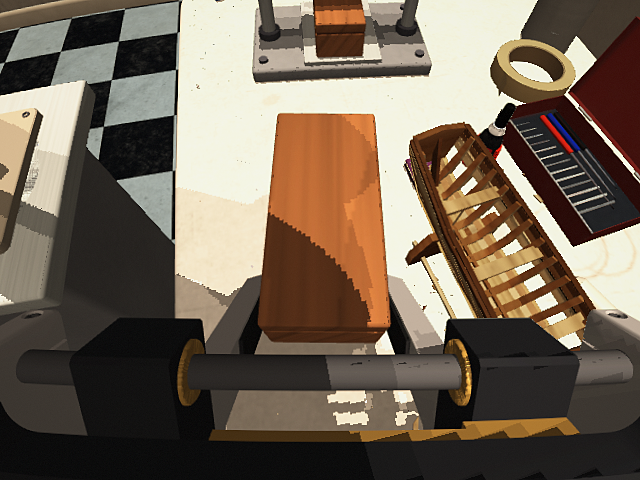

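The wrist view shows the held box level between the pads at (325,215), with the press ahead at (340,40). Slope is 0.1°, so no sag. I compute the transfer.

```bash
cat >> h.py <<'E'
def plan(p,yaw): # yaw world deg first, then shift in new axes
    s=r.sense(); T=R.from_rotvec(s["eef_rot"]).as_matrix(); M=R.from_rotvec([0,0,np.radians(yaw)]).as_matrix()@T
    print("tcp",s["tcp_pos"],"t",s["t"],"F",s["contact_force"],"lean az",np.degrees(np.arctan2(M[1,2],M[0,2])),"lean",np.degrees(np.arccos(-M[2,2])))
    print("turn",np.degrees(R.from_matrix(T.T@M).as_rotvec()),"shift",M.T@(np.array(p)-s["tcp_pos"])*1000)
E
python3 -c "
from h import *
plan([.4991-.16*.13,.1194-.16*.99,.093],3.4);plan([.4991,.1194,.085],3.4)"
```

```text
tcp [ 0.4133 -0.2374  0.1189] t 7.3833 F [-0.3226  0.2976 -3.5955] lean az 82.84108121219101 lean 40.24941676738529
turn [ 2.1968 -0.007  -2.595 ] shift [139.8237  39.321  152.232 ]
tcp [ 0.4133 -0.2374  0.1189] t 7.3833 F [-0.3226  0.2976 -3.5955] lean az 82.84108121219101 lean 40.24941676738529
turn [ 2.1968 -0.007  -2.595 ] shift [256.59    39.8445 261.5597]
```

```bash
python3 -m pendant '[[[2.2,0,-2.6,0,0,0,0.8],[0,0,0,18,5,19,0.8],[0,0,0,20,6,22,0.8],[0,0,0,22,6,24,0.8],[0,0,0,22,6,24,0.8],[0,0,0,22,6,24,0.8],[0,0,0,20,6,22,0.8],[0,0,0,16,4,17,0.8]]]'
python3 -m pendant '[[[0,0,0,0,0,0,0.8],[0,0,0,0,0,0,0.8],[0,0,0,0,0,0,0.8]]]'
python3 - <<'E'
from h import *
im,P=cloud("wrist");save(im,"w3.png")
held(P,im)
box(P,im,.4,.6,.06,.25,.06,.077,"lower")
m=(P[...,0]>.44)&(P[...,0]<.57)&(P[...,1]>.09)&(P[...,1]<.2)&(P[...,2]>.11)&(P[...,2]<.165)
print("platen front?",m.sum(), np.percentile(P[m],[1,5,50,95],axis=0) if m.sum() else 0)
plan([.4991,.1194,.085],0)
E
```

```text
t: 8.05
tcp_pos: [0.4778, -0.0362, 0.0928]
eef_rot: [-1.939, -1.708, -0.708]
contact_force: [0.8, 0.2, -3.1]
opening: 0.636
t: 8.3
tcp_pos: [0.4779, -0.0405, 0.0933]
eef_rot: [-1.944, -1.708, -0.708]
contact_force: [0.9, -0.3, -2.0]
opening: 0.634
held 22983 plane slopes dx,dy deg [-0.2042  0.0333] top z at tcp 0.12844781598572652 bbox [ 0.4472 -0.0716  0.1268  0.5167  0.0573  0.1297]
held c [482.9027  -5.7867] size [130.5188  61.1893] ang 82.12 z 0.12851632077886346 n 24943 mean [ 0.4813 -0.0174  0.1285]
held angle 82.23 width 0.05968951525024034 len 0.12711011955621204 mid [ 0.4826 -0.007 ] front [ 0.4741 -0.07  ] front+65 [ 0.4828 -0.0056]
lower c [506.3696 169.7034] size [99.8073 59.7882] ang 82.2 z 0.06810404696632201 n 4504 mean [0.5059 0.1662 0.0681]
lower angle 82.24 width 0.05885228607166343 len 0.09640654755558051 mid [0.5063 0.1699] front [0.4998 0.1221] front+65 [0.5086 0.1865]
platen front? 6118 [[0.4506 0.1164 0.1345]
 [0.4551 0.1178 0.1359]
 [0.5039 0.1279 0.145 ]
 [0.5541 0.1478 0.146 ]]
tcp [ 0.4781 -0.0411  0.0935] t 8.35 F [ 0.3891 -1.1828 -3.4386] lean az 82.69830777405214 lean 40.11563754854348
turn [0. 0. 0.] shift [118.3181   0.1462 110.813 ]
```

```bash
python3 -m pendant '[[[0,0,0,14,0,13,0.8],[0,0,0,16,0,15,0.8],[0,0,0,17,0,16,0.8],[0,0,0,17,0,16,0.8],[0,0,0,17,0,16,0.8],[0,0,0,15,0,14,0.8],[0,0,0,12,0,11,0.8],[0,0,0,8,0,7,0.8]]]'
python3 -m pendant '[[[0,0,0,0,0,0,0.8],[0,0,0,0,0,0,0.8],[0,0,0,0,0,0,0.8]]]'
python3 - <<'E'
from h import *
im,P=cloud("wrist");save(im,"w4.png")
held(P,im)
plan([.4996,.1197,.077],0)
E
```

```text
t: 9.02
tcp_pos: [0.4988, 0.1174, 0.0868]
eef_rot: [-1.943, -1.708, -0.711]
contact_force: [-0.2, 0.5, -4.0]
opening: 0.635
t: 9.27
tcp_pos: [0.4991, 0.1149, 0.0862]
eef_rot: [-1.947, -1.708, -0.71]
contact_force: [-0.3, -0.4, -3.4]
opening: 0.641
held 7554 plane slopes dx,dy deg [0.0925 1.7011] top z at tcp 0.12140740889992586 bbox [0.4679 0.0833 0.119  0.5285 0.1312 0.1228]
held c [498.2766 107.99  ] size [46.3558 61.5718] ang 82.24 z 0.12139057051745211 n 11909 mean [0.498  0.1058 0.1213]
held angle 82.18 width 0.059949210750120024 len 0.044995643730780605 mid [0.4982 0.1076] front [0.4951 0.0853] front+65 [0.504  0.1497]
tcp [0.4991 0.1151 0.0862] t 9.3167 F [-0.1332 -0.4568 -3.3721] lean az 82.54299911016797 lean 40.08623640674377
turn [0. 0. 0.] shift [-2.4053 -0.1055 10.0247]
```

View pics/w4.png

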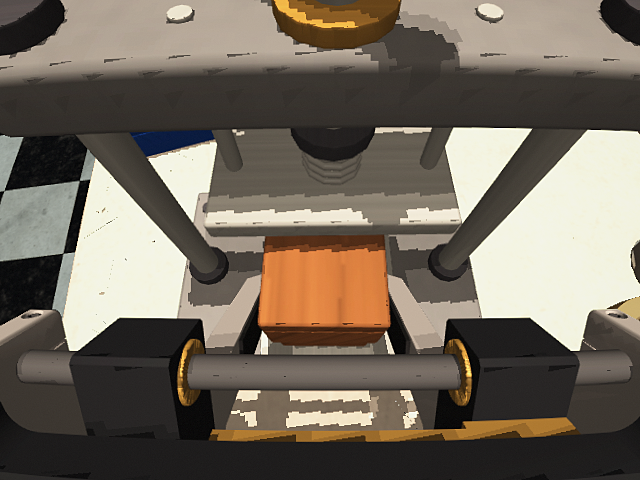

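The wrist view shows the box going in under the platen (front edge at (325,330)), centred between the columns, with clearance below the platen edge at (335,230). Now I lower it.

```bash
python3 -m pendant '[[[0,0,0,3,0,3,0.8],[0,0,0,-1,0,1,0.8],[0,0,0,-1,0,2,0.8],[0,0,0,-1,0,1,0.8],[0,0,0,-1,0,1,0.8],[0,0,0,0,0,0,0.8],[0,0,0,0,0,0,0.8],[0,0,0,0,0,0,0.8]]]'
python3 -c "
from h import *
plan([.4996,.1197,.077],0)"
```

```text
t: 9.98
tcp_pos: [0.4993, 0.1216, 0.0801]
eef_rot: [-1.943, -1.709, -0.711]
contact_force: [-1.1, 1.3, -2.8]
opening: 0.636
tcp [0.4993 0.1216 0.0801] t 9.9833 F [-1.1193  1.3028 -2.7574] lean az 82.68768381652667 lean 40.20204626277189
turn [0. 0. 0.] shift [-3.4307  0.5145  1.1823]
```

```bash
python3 -m pendant '[[[0,0,0,-1.5,0.5,0,0.8],[0,0,0,-1,0,0.5,0.8],[0,0,0,-0.5,0,0.5,0.8],[0,0,0,0,0,0,0.8],[0,0,0,0,0,0,0.8],[0,0,0,0,0,0,0.8]]]'
python3 -c "
from h import *
im,P=cloud('wrist');held(P,im)
plan([.4996,.1197,.077],0)"
```

```text
t: 10.48
tcp_pos: [0.4996, 0.12, 0.0774]
eef_rot: [-1.943, -1.709, -0.711]
contact_force: [0.4, -0.4, -1.9]
opening: 0.635
held 7534 plane slopes dx,dy deg [0.0786 1.8383] top z at tcp 0.1126865680434716 bbox [0.4684 0.0883 0.1101 0.5288 0.1359 0.114 ]
held c [498.7296 112.5642] size [45.6619 61.5649] ang 82.24 z 0.11266653461247628 n 11781 mean [0.4985 0.1105 0.1126]
held angle 82.5 width 0.059942269052390945 len 0.044430160656181536 mid [0.4986 0.1123] front [0.4957 0.0903] front+65 [0.5042 0.1547]
tcp [0.4996 0.12   0.0775] t 10.5333 F [ 0.2405  0.8099 -3.0865] lean az 82.69037328746934 lean 40.2040671366987
turn [0. 0. 0.] shift [-0.521   0.0238  0.1712]
```

```bash
python3 -m pendant '[[[0,0,0,-0.4,0,0.5,0.8],[0,0,0,0,0,0,0.8],[0,0,0,-0.3,0,0.4,0.8],[0,0,0,0,0,0,0.8],[0,0,0,0,0,0,0.8]]]'
python3 -m pendant '[[[0,0,0,0,0,0,0.3],[0,0,0,0,0,0,0.3],[0,0,0,0,0,0,0.25],[0,0,0,0,0,0,0.2],[0,0,0,0,0,0,0.2]]]'
python3 - <<'E'
from h import *
im,P=cloud("wrist");save(im,"w5.png")
held(P,im)
plan([.4996,.1197,.077],0)
E
```

```text
t: 10.95
tcp_pos: [0.4997, 0.1201, 0.0769]
eef_rot: [-1.942, -1.709, -0.712]
contact_force: [-2.2, -3.3, 5.4]
opening: 0.637
t: 11.37
tcp_pos: [0.4996, 0.1202, 0.0762]
eef_rot: [-1.942, -1.709, -0.711]
contact_force: [0.7, -0.5, 0.7]
opening: 0.798
held 7338 plane slopes dx,dy deg [0.2034 1.8743] top z at tcp 0.1122143137657718 bbox [0.4685 0.0885 0.1096 0.5287 0.1361 0.1137]
held c [498.7191 113.258 ] size [46.6405 60.0131] ang 82.14 z 0.11216789785877362 n 11897 mean [0.4986 0.1108 0.1121]
held angle 82.06 width 0.05958697793640523 len 0.04467908360373751 mid [0.4986 0.1125] front [0.4956 0.0904] front+65 [0.5045 0.1548]
tcp [0.4996 0.1202 0.0762] t 11.4167 F [-0.3098  0.0815 -0.1259] lean az 82.71745497583532 lean 40.21209303394017
turn [0. 0. 0.] shift [ 0.0892  0.1011 -0.9092]
```

```bash
python3 -m pendant '[[[0,0,0,0,0,0,0.1],[0,0,0,0,0,-8,0.1],[0,0,0,0,0,-20,0.1],[0,0,0,0,0,-35,0.1],[0,0,0,0,0,-35,0.1],[0,0,0,0,0,-35,0.1],[0,0,0,0,0,-35,0.1],[0,0,0,0,0,-25,0.1]]]'
python3 -m pendant '[[[0,0,0,-18,0,-15,0.1],[0,0,0,-18,0,-15,0.1],[0,0,0,0,0,0,0.1],[0,0,0,0,0,0,0.1],[0,0,0,0,0,0,0.1]]]'
python3 - <<'E'
from h import *
im,P=cloud("wrist");save(im,"w6.png")
a,S=cloud("side");save(a,"side6.png");np.savez("s6.npz",w=im,W=P,a=a,S=S)
for n,P,I in(("w",P,im),("s",S,a)):
    box(P,I,.4,.6,.06,.25,.104,.12,n+" upper top")
    h=cv2.cvtColor(I,cv2.COLOR_RGB2HSV); H,Sa=h[...,0].astype(int),h[...,1]
    wood=((H<16)|(H>172))&(Sa>80)&(P[...,0]>.44)&(P[...,0]<.56)&(P[...,1]>.07)&(P[...,1]<.12)
    # front face: x centre and y at two heights
    for lo,hi in((.03,.045),(.045,.06),(.075,.09),(.09,.105)):
        q=P[wood&(P[...,2]>lo)&(P[...,2]<hi)]
        if len(q)>20:
            l=np.polyfit(q[:,0],q[:,1],1); print(n,"front face z",lo,hi,len(q),"x range",np.percentile(q[:,0],[1,99]),"y at x=.5",np.polyval(l,.5),"ang",np.degrees(np.arctan(l[0]))+90)
    m=(P[...,0]>.44)&(P[...,0]<.57)&(P[...,1]>.1)&(P[...,1]<.22)&(P[...,2]>.125)&(P[...,2]<.16)&(Sa<70)
    print(n,"platen z",np.percentile(P[m][:,2],[1,3,10,50,90]))
plan([.4,-.2,.4],0)
E
```

```text
t: 12.08
tcp_pos: [0.4836, -0.0064, 0.226]
eef_rot: [-1.947, -1.71, -0.711]
contact_force: [0.7, 0.6, -0.0]
opening: 0.898
t: 12.5
tcp_pos: [0.4774, -0.0492, 0.2237]
eef_rot: [-1.942, -1.709, -0.711]
contact_force: [0.5, -0.1, -0.4]
opening: 0.899
w upper top c [499.1683 117.0787] size [55.5025 59.2262] ang 82.34 z 0.11202333963212979 n 2309 mean [0.4988 0.113  0.1117]
w upper top angle 82.24 width 0.05817685878157394 len 0.0523436644591391 mid [0.499  0.1162] front [0.4955 0.0902] front+65 [0.5042 0.1547]
w front face z 0.03 0.045 268 x range [0.4675 0.5238] y at x=.5 0.09140314285090578 ang 82.08595828198263
w front face z 0.045 0.06 281 x range [0.4675 0.5239] y at x=.5 0.09153829729464105 ang 82.3140348817215
w front face z 0.075 0.09 358 x range [0.4671 0.5239] y at x=.5 0.09021718029463612 ang 82.3197965666424
w front face z 0.09 0.105 407 x range [0.4673 0.5239] y at x=.5 0.0904469007321529 ang 82.28656511769134
w platen z [0.1356 0.137  0.1414 0.1454 0.1466]
s upper top c [498.6477 116.5746] size [61.3892 57.6523] ang 81.4 z 0.10999985845436 n 469 mean [0.4983 0.1123 0.1099]
s upper top angle 80.79 width 0.05483873381049211 len 0.06023894686837799 mid [0.4989 0.1166] front [0.494  0.0869] front+65 [0.5046 0.151 ]
s front face z 0.03 0.045 163 x range [0.4684 0.5226] y at x=.5 0.09140614676011213 ang 82.55148783783783
s front face z 0.045 0.06 161 x range [0.4673 0.5226] y at x=.5 0.09188117137828185 ang 82.4394079831946
s front face z 0.075 0.09 163 x range [0.4679 0.5229] y at x=.5 0.09021387440260381 ang 82.45173574069167
s front face z 0.09 0.105 170 x range [0.4681 0.5228] y at x=.5 0.08959032460026893 ang 82.64654733261744
s platen z [0.1353 0.1355 0.1369 0.1415 0.1495]
tcp [ 0.4774 -0.0486  0.2236] t 12.6 F [ 0.2857 -0.2182 -0.4189] lean az 82.84189163351839 lean 40.2624668915443
turn [0. 0. 0.] shift [  -8.0458  -57.9632 -237.9588]
```

View pics/w6.png

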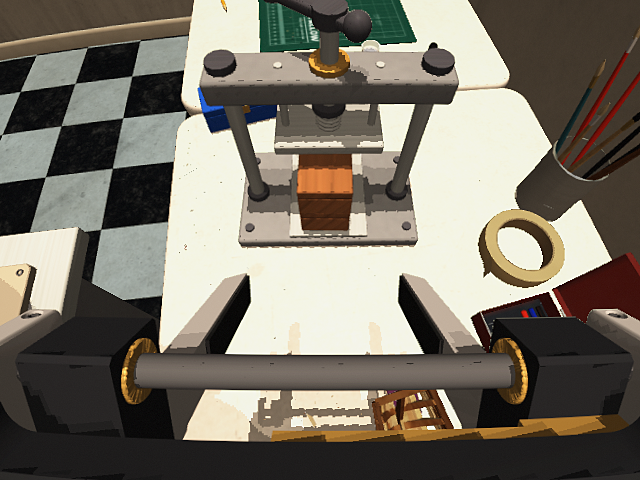

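The wrist view shows the stack in the press at (326,200), flush at the front. The fingers are clear, and the platen edge at (330,147) is above the box. Upper and lower boxes agree to about 1.3 mm and 0.3°. Next comes the crank: rise and turn the tool upright.

```bash
python3 -m pendant '[[[0,0,0,20,0,-30,0.3],[0,0,0,20,0,-30,0.3],[0,0,0,20,0,-30,0.3],[0,0,0,20,0,-30,0.3],[0,0,0,20,0,-30,0.3],[0,-6.7,0,20,0,-30,0.3],[0,-6.7,0,0,0,0,0.3],[0,-6.7,0,0,0,0,0.3]]]'
python3 -m pendant '[[[0,-6.7,0,0,0,0,0.3],[0,-6.7,0,0,0,0,0.3],[0,-6.7,0,0,0,0,0.5],[0,0,0,0,0,0,0.5],[0,0,0,0,0,0,0.5]]]'
python3 - <<'E'
from h import *
M=np.array([[0,1,0],[1,0,0],[0,0,-1.]])
to([.463,.1965,.40],M)
im,P=cloud("wrist");save(im,"w7.png");np.savez("s7.npz",w=im,W=P)
E
```

```text
t: 13.27
tcp_pos: [0.4757, -0.075, 0.441]
eef_rot: [-2.173, -1.911, -0.384]
contact_force: [0.4, 1.3, -0.8]
opening: 0.699
t: 13.68
tcp_pos: [0.4745, -0.0709, 0.4383]
eef_rot: [-2.35, -2.083, -0.001]
contact_force: [0.0, -0.1, -0.5]
opening: 0.528
t 13.6833 tcp [ 0.4745 -0.0709  0.4383] F [ 0.0253 -0.1006 -0.4999] open 0.528
q [ 0.1201  0.1874 -0.0365  1.5715  0.0053  1.3835 -0.037 ]
shift now axes mm [263.995  -43.519   38.7285]
turn deg [-0.0362 -0.094  -6.8918] shift after turn mm [267.374  -11.5469  38.2748]
```

```bash
python3 -m pendant '[[[0,0,-6.9,0,0,0,0.6],[0,0,0,40,-2,0,0.6],[0,0,0,40,-2,0,0.6],[0,0,0,40,-3,0,0.6],[0,0,0,40,-3,0,0.6],[0,0,0,0,0,0,0.6],[0,0,0,0,0,0,0.6],[0,0,0,0,0,0,0.6]]]'
python3 - <<'E'
from h import *
im,P=cloud("wrist");save(im,"w8.png");b,Q=cloud("top");np.savez("s8.npz",w=im,W=P,b=b,Q=Q)
M=np.array([[0,1,0],[1,0,0],[0,0,-1.]]); to([.463,.1965,.28],M)
m=(P[...,2]>.275)&(P[...,2]<.34)&(P[...,0]>.4)&(P[...,0]<.6)&(P[...,1]>.13)&(P[...,1]<.28)
q=P[m];print("n",len(q),np.percentile(q,[1,50,99],axis=0))
for zlo in(.285,.295,.305,.312):
    k=q[(q[:,2]>zlo)&(q[:,2]<zlo+.01)]
    if len(k): print(zlo,len(k),np.percentile(k[:,:2],[1,50,99],axis=0).ravel())
E
```

```text
t: 14.4
tcp_pos: [0.466, 0.0834, 0.4379]
eef_rot: [-2.233, -2.209, 0.002]
contact_force: [0.8, -0.1, 0.3]
opening: 0.401
t 14.5 tcp [0.4661 0.0831 0.4381] F [ 0.6885  1.3896 -0.1304] open 0.4
q [-0.1044  0.1795 -0.1632  1.5834  0.0299  1.382  -0.2826]
shift now axes mm [113.4477  -4.3794 157.9998]
turn deg [-0.0431  0.0324 -0.6851] shift after turn mm [113.4032  -3.1421 158.0611]
n 466 [[0.4573 0.1878 0.2757]
 [0.466  0.1957 0.3108]
 [0.4746 0.2067 0.3131]]
0.285 25 [0.4569 0.1879 0.4658 0.1895 0.4748 0.195 ]
0.295 27 [0.4581 0.1881 0.4667 0.1895 0.4746 0.1941]
0.305 388 [0.4573 0.1888 0.466  0.1973 0.4746 0.207 ]
0.312 78 [0.4592 0.1908 0.466  0.1974 0.4728 0.2049]
```

View pics/w8.png

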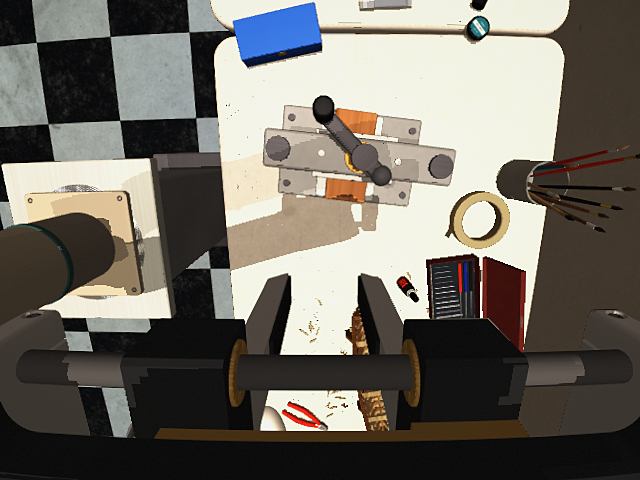

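The wrist view from above shows the grip at (323,107), the hub at (363,156), the counterweight at (381,175), and both boxes' ends at (357,122) and (346,190). The bystanders are untouched. I locate the axis from the beam.

```bash
python3 - <<'E'
from h import *
d=np.load("s8.npz"); I,P=d["w"],d["W"]
h=cv2.cvtColor(I,cv2.COLOR_RGB2HSV)
reg=(P[...,0]>.36)&(P[...,0]<.65)&(P[...,1]>.05)&(P[...,1]<.28)
rect(P,reg,.205,.227,"beam")
rect(P,reg,.014,.03,"base")
rect(P,reg,.254,.275,"arm")
# caps: highest on beam ends
m=reg&(P[...,2]>.216)&(P[...,2]<.24)
n,l,st,_=cv2.connectedComponentsWithStats(m.astype(np.uint8))
for k in range(1,n):
    if st[k,4]>40:
        q=P[l==k];print("cap",st[k],np.percentile(q,[1,99],axis=0).mean(0))
m=reg&(P[...,2]>.135)&(P[...,2]<.155); print("platen top",m.sum(),np.percentile(P[m][:,2],[5,50,95]) if m.sum() else 0)
E
```

```text
beam c [458.3572 159.9367] size [ 44.5741 127.6134] ang 83.27 z 0.21440296017212615 n 3304 mean [0.4459 0.1602 0.2155]
base c [426.2053 111.021 ] size [43.3427 83.4819] ang 83.27 z 0.01832228569497596 n 1075 mean [0.4245 0.1105 0.0189]
arm c [500.1792 162.5934] size [27.5344 94.7963] ang 38.9 z 0.26444934975278606 n 1640 mean [0.5016 0.1595 0.2642]
cap [266 136  25  26 490] [0.4136 0.1651 0.2212]
cap [343 151  23  23 138] [0.5005 0.1483 0.2193]
cap [429 154  25  25 474] [0.6015 0.1432 0.2203]
platen top 572 [0.1436 0.1452 0.1468]
```

```bash
python3 -m pendant '[[[0,0,0,38,0,0,0.6],[0,0,0,38,0,0,0.6],[0,0,0,38,0,0,0.6],[0,0,0,0,0,30,0.6],[0,0,0,0,0,30,0.6],[0,0,0,0,0,20,0.6],[0,0,0,0,0,0,0.6],[0,0,0,0,0,0,0.6]]]'
python3 -c "
from h import *
M=np.array([[0,1,0],[1,0,0],[0,0,-1.]]); to([.466,.1978,.277],M)"
```

```text
t: 15.17
tcp_pos: [0.467, 0.198, 0.358]
eef_rot: [-2.232, -2.21, 0.003]
contact_force: [0.2, 0.5, -0.2]
opening: 0.399
t 15.1667 tcp [0.467 0.198 0.358] F [ 0.2393  0.4528 -0.2018] open 0.399
q [-0.2805  0.282  -0.2355  1.6677  0.0697  1.2022 -0.5425]
shift now axes mm [-0.1176 -0.8253 81.032 ]
turn deg [-0.0984  0.0577 -0.5818] shift after turn mm [-0.1901 -0.9661 81.0303]
```

```bash
python3 -m pendant '[[[0,0,0,0,-0.8,30,0.6],[0,0,0,0,0,30,0.6],[0,0,0,0,0,21,0.6],[0,0,0,0,0,0,0.6],[0,0,0,0,0,0,0.6],[0,0,0,0,0,0,0.95],[0,0,0,0,0,0,0.95],[0,0,0,0,0,0,0.95]]]' 30
python3 -m pendant '[[[0,0,0,0,0,0,0.95],[0,0,0,0,0,0,0.95],[0,0,0,0,0,0,0.95]]]'
python3 - <<'E'
from h import *
s=r.sense();print(s["tcp_pos"],s["contact_force"],s["opening"]*94)
c=np.array([.5075,.1542]);p=s["tcp_pos"][:2]-c; a0=np.degrees(np.arctan2(p[1],p[0]));print(a0,np.hypot(*p)*1000)
T=R.from_rotvec(s["eef_rot"]).as_matrix()
for k in range(0,22):
    f=lambda i:np.r_[c+.06*np.array([np.cos(np.radians(a0-20*i)),np.sin(np.radians(a0-20*i))]),-i*20/360*.024]
    print(k+1,np.round(T.T@(f(k+1)-f(k))*1000,1))
E
```

```text
t: 15.83
tcp_pos: [0.4668, 0.2002, 0.279]
eef_rot: [2.229, 2.212, 0.004]
contact_force: [-2.4, 0.2, 2.6]
opening: 0.223
t: 16.08
tcp_pos: [0.4666, 0.2002, 0.2789]
eef_rot: [2.229, 2.213, 0.004]
contact_force: [-1.1, -0.5, 5.8]
opening: 0.207
[0.4666 0.2002 0.2789] [-1.0627 -0.4865  5.8224] 19.450769929215948
131.64469292032595 61.610339592977
1 [11.1 17.7  1.4]
2 [ 4.3 20.4  1.4]
3 [-2.9 20.6  1.4]
4 [-9.8 18.4  1.4]
5 [-15.5  14.    1.3]
6 [-19.3   7.8   1.3]
7 [-20.8   0.7   1.3]
8 [-19.8  -6.4   1.3]
9 [-16.4 -12.8   1.3]
10 [-11.1 -17.7   1.3]
11 [ -4.4 -20.4   1.3]
12 [  2.9 -20.6   1.3]
13 [  9.8 -18.4   1.3]
14 [ 15.5 -14.    1.3]
15 [19.3 -7.8  1.3]
16 [20.8 -0.7  1.4]
17 [19.8  6.4  1.4]
18 [16.4 12.8  1.4]
19 [11.1 17.7  1.4]
20 [ 4.3 20.4  1.4]
21 [-2.9 20.6  1.4]
22 [-9.8 18.4  1.4]
```

```bash
python3 -m pendant '[[[0,0,0,10,17.7,1.4,0.95],[0,0,0,4.3,20.4,1.4,0.95],[0,0,0,-2.9,20.6,1.4,0.95],[0,0,0,-9.8,18.4,1.4,0.95],[0,0,0,0,0,0,0.95]]]'
cat >> h.py <<'E'
def crank():
    s=r.sense();c=np.array([.5075,.1542]);p=s["tcp_pos"][:2]-c;a=np.degrees(np.arctan2(p[1],p[0]))
    print("tcp",s["tcp_pos"],"F",s["contact_force"],"open",s["opening"]*94,"turned",(131.6-a)%360,"radius",np.hypot(*p)*1000)
E
python3 -c "
from h import *
crank()"
```

```text
t: 16.5
tcp_pos: [0.5484, 0.2006, 0.2733]
eef_rot: [2.23, 2.208, 0.011]
contact_force: [4.6, 0.5, 2.7]
opening: 0.212
tcp [0.5484 0.2006 0.2733] F [4.6138 0.5403 2.6996] open 19.968148886473447 turned 83.00991328535837 radius 61.81234186665816
```

```bash
python3 -m pendant '[[[0,0,0,-15.5,14,1.3,0.95],[0,0,0,-19.3,7.8,1.3,0.95],[0,0,0,-20.8,0.7,1.3,0.95],[0,0,0,-19.8,-6.4,1.3,0.95],[0,0,0,-16.4,-12.8,1.3,0.95],[0,0,0,-11.1,-17.7,1.3,0.95],[0,0,0,-4.4,-20.4,1.3,0.95],[0,0,0,0,0,0,0.95]]]'
python3 -c "
from h import *
crank()"
```

```text
t: 17.17
tcp_pos: [0.505, 0.0963, 0.2639]
eef_rot: [-2.226, -2.213, -0.005]
contact_force: [-2.5, 5.1, 3.3]
opening: 0.212
tcp [0.505  0.0963 0.2639] F [-2.5204  5.066   3.3094] open 19.96747601272344 turned 224.10671050563286 radius 57.93759547418054
```

```bash
python3 -m pendant '[[[0,0,0,2.9,-20.6,1.3,0.95],[0,0,0,9.8,-18.4,1.3,0.95],[0,0,0,15.5,-14,1.3,0.95],[0,0,0,0,0,0,0.95],[0,0,0,0,0,0,0.95]]]'
python3 - <<'E'
from h import *
crank()
for n in("side","top"):
    I,P=cloud(n); save(I,n+"9.png")
    h=cv2.cvtColor(I,cv2.COLOR_RGB2HSV)
    m=(h[...,1]<70)&(P[...,0]>.44)&(P[...,0]<.57)&(P[...,1]>.09)&(P[...,1]<.22)&(P[...,2]>.118)&(P[...,2]<.15)
    print(n,m.sum(),np.percentile(P[m][:,2],[1,3,10,25,50,75,90]) if m.sum() else 0)
    box(P,I,.4,.6,.06,.25,.104,.117,n+" upper top")
E
```

```text
t: 17.58
tcp_pos: [0.4561, 0.1257, 0.2601]
eef_rot: [2.226, 2.216, 0.011]
contact_force: [1.8, 5.2, 0.8]
opening: 0.209
tcp [0.4561 0.1257 0.2601] F [1.7722 5.2229 0.8261] open 19.616541745066574 turned 282.6237439813724 radius 58.77396041507741
side 970 [0.1183 0.1192 0.122  0.1236 0.1249 0.1262 0.1352]
side upper top c [496.6757 107.953 ] size [43.7623 56.9303] ang 84.72 z 0.11011476645033874 n 348 mean [0.4971 0.1052 0.1099]
side upper top angle 81.32 width 0.05284616834504941 len 0.043552226577561984 mid [0.4975 0.108 ] front [0.494  0.0865] front+65 [0.5046 0.1507]
top 0 0
top upper top none
```

```bash
python3 -m pendant '[[[0,0,0,19.3,-7.8,1.3,0.95],[0,0,0,20.8,-0.7,1.4,0.95],[0,0,0,19.8,6.4,1.4,0.95],[0,0,0,16.4,12.8,1.4,0.95],[0,0,0,11.1,17.7,1.4,0.95],[0,0,0,4.3,20.4,1.4,0.95],[0,0,0,0,0,0,0.95],[0,0,0,0,0,0,0.95]]]'
python3 - <<'E'
from h import *
crank()
I,P=cloud("side"); save(I,"side10.png")
h=cv2.cvtColor(I,cv2.COLOR_RGB2HSV)
m=(h[...,1]<70)&(P[...,0]>.44)&(P[...,0]<.57)&(P[...,1]>.09)&(P[...,1]<.22)&(P[...,2]>.112)&(P[...,2]<.15)
print(m.sum(),np.percentile(P[m][:,2],[1,3,10,25,50,75,90]))
box(P,I,.4,.6,.06,.25,.104,.117,"upper top")
E
```

```text
t: 18.35
tcp_pos: [0.5073, 0.2164, 0.2522]
eef_rot: [2.228, 2.213, 0.012]
contact_force: [2.4, 4.8, 4.3]
opening: 0.21
tcp [0.5073 0.2164 0.2522] F [2.3715 4.8238 4.3165] open 19.69474429968523 turned 41.427938766454105 radius 62.23289377742938
1106 [0.1128 0.1145 0.1176 0.121  0.1226 0.1246 0.1431]
upper top c [497.1979 104.9253] size [44.5146 57.7226] ang 82.25 z 0.10985484299980636 n 344 mean [0.497  0.1039 0.1096]
upper top angle 76.28 width 0.05523416668110733 len 0.04213980188632969 mid [0.4975 0.1069] front [0.4925 0.0865] front+65 [0.508  0.1496]
```

```bash
python3 -m pendant '[[[0,0,0,0,9,0.6,0.95],[0,0,0,0,0,0,0.95],[0,0,0,0,0,0,0.6],[0,0,0,0,0,0,0.6],[0,0,0,0,0,0,0.6],[0,0,0,0,0,0,0.6],[0,0,0,0,0,0,0.6]]]'
python3 -c "
from h import *
crank()"
python3 -m pendant '[[[0,0,0,0,0,-20,0.6],[0,0,0,0,0,-35,0.6],[0,0,0,0,0,-40,0.6],[0,0,0,-35,0,-15,0.6],[0,0,0,-40,0,0,0.6],[0,0,0,-40,0,0,0.6],[0,0,0,-40,0,0,0.6],[0,0,0,0,0,0,0.6]]]'
python3 -m pendant '[[[0,0,0,0,0,0,0.6],[0,0,0,0,0,0,0.6],[0,0,0,0,0,0,0.6]]]'
python3 - <<'E'
from h import *
im,P=cloud("wrist");a,S=cloud("side");save(a,"side11.png");save(im,"w11.png")
reg=lambda P:(P[...,0]>.36)&(P[...,0]<.65)&(P[...,1]>.05)&(P[...,1]<.28)
q=P[reg(P)&(P[...,2]>.262)&(P[...,2]<.30)]
print("grip top",len(q),np.percentile(q,[1,50,99],axis=0).ravel())
k=q[q[:,2]>np.percentile(q[:,2],60)][:,:2];c=(np.percentile(k,1,axis=0)+np.percentile(k,99,axis=0))/2-[.5075,.1542];print("grip angle turned",133.6-np.degrees(np.arctan2(c[1],c[0]))+360,np.hypot(*c))
rect(P,reg(P),.230,.252,"arm top")
for n,P,I in(("w",P,im),("s",S,a)):
    h=cv2.cvtColor(I,cv2.COLOR_RGB2HSV)
    m=(h[...,1]<70)&(P[...,0]>.44)&(P[...,0]<.57)&(P[...,1]>.09)&(P[...,1]<.22)&(P[...,2]>.112)&(P[...,2]<.14)
    print(n,"platen",m.sum(),np.percentile(P[m][:,2],[3,25,50,75]))
    box(P,I,.4,.6,.06,.25,.104,.117,n+" upper top")
    H,Sa=h[...,0].astype(int),h[...,1]
    wood=((H<16)|(H>172))&(Sa>80)&(P[...,0]>.44)&(P[...,0]<.56)&(P[...,1]>.07)&(P[...,1]<.12)
    for lo,hi in((.03,.06),(.075,.105)):
        q=P[wood&(P[...,2]>lo)&(P[...,2]<hi)]
        if len(q)>20: l=np.polyfit(q[:,0],q[:,1],1);print(n,"face",lo,len(q),np.percentile(q[:,0],[1,99]),np.polyval(l,.5),np.degrees(np.arctan(l[0]))+90)
print(r.sense()["t"],r.sense()["tcp_pos"],r.sense()["contact_force"])
E
```

```text
t: 18.98
tcp_pos: [0.5128, 0.213, 0.2495]
eef_rot: [-2.23, -2.213, 0.002]
contact_force: [-0.2, -0.3, -0.1]
opening: 0.402
tcp [0.5128 0.213  0.2495] F [-0.2443 -0.2746 -0.0962] open 37.82484605349786 turned 46.74534856991936 radius 59.040093966893906
t: 19.65
tcp_pos: [0.5118, 0.0483, 0.3598]
eef_rot: [2.241, 2.196, -0.008]
contact_force: [0.6, 0.3, -0.6]
opening: 0.4
t: 19.9
tcp_pos: [0.5118, 0.0602, 0.3597]
eef_rot: [-2.226, -2.215, -0.001]
contact_force: [-0.2, 0.1, 0.1]
opening: 0.4
grip top 832 [0.5053 0.2037 0.2627 0.5144 0.2108 0.2831 0.5239 0.2217 0.2858]
grip angle turned 410.5012963110131 0.05990950158277098
arm top c [508.0679 165.4031] size [93.6334 26.6437] ang 86.57 z 0.23704390668464453 n 2316 mean [0.5087 0.1634 0.2371]
w platen 570 [0.1225 0.1236 0.1241 0.1248]
w upper top c [497.4551 106.8347] size [31.8806 59.2593] ang 82.09 z 0.1121122929748461 n 1061 mean [0.4975 0.1054 0.1121]
w upper top angle 81.72 width 0.05845906452862881 len 0.030993041721838734 mid [0.4976 0.1066] front [0.4954 0.0913] front+65 [0.5047 0.1556]
s platen 969 [0.1139 0.1206 0.1221 0.1234]
s upper top c [497.1971 106.3676] size [40.8156 57.1459] ang 80.86 z 0.10999895780315788 n 338 mean [0.4967 0.1037 0.1097]
s upper top angle 80.25 width 0.055614974627970076 len 0.040276412843639704 mid [0.4976 0.1061] front [0.4937 0.0863] front+65 [0.5065 0.15  ]
s face 0.03 329 [0.4673 0.5223] 0.09172043038185089 82.56056420426304
s face 0.075 332 [0.468  0.5228] 0.0898974006852365 82.55677383791603
20.0 [0.5118 0.0602 0.3597] [-0.4457  0.8892  0.3883]
```

View pics/side11.png

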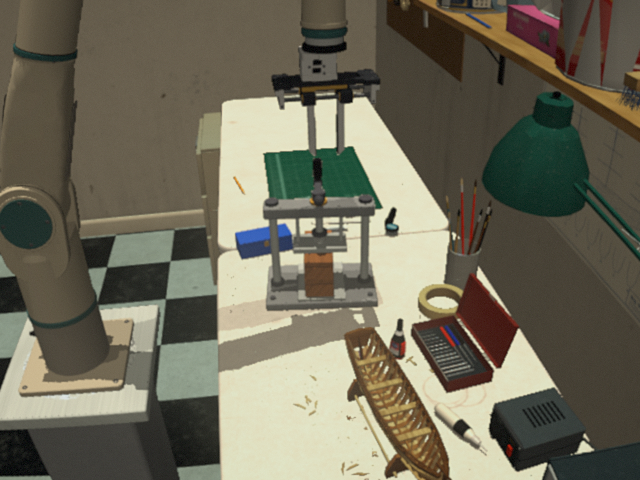

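The side view shows the stack under the platen at (318,272), with the platen resting on it at (320,243), the gripper clear and the bottle still at (398,338). By wrist camera, the crank dropped 27.4 mm and the platen 21.1 mm, so the spring is compressed about 6.3 mm. I hand in.

```bash
python3 -c "
from plant import r
print(r.close_job(), r.sense()['t'])"
```

```text
the job is handed in; nothing more can be done
the job is handed in; nothing more can be done
```

The loose box is stacked on the one in the press, and the crank is wound about a quarter turn past contact. I let go of the crank and handed the job in at about t = 20 s (limit 64 s); `close_job` gives no verdict.

- **Stack:** the front faces of the two boxes agree within about 2 mm (side view after pressing) and their sides are parallel within about 0.3°. The stack centre is about 3 mm from the bed's centre.
- **Press:** the crank turned about 410°, with contact estimated near 320°. The crank arm dropped 27.4 mm and the platen 21.1 mm, so the spring is compressed about 6.3 mm (3 to 9 mm wanted, 6 aimed for).
- **Robot and bystanders:** the gripper is clear and the contact force is near zero. In the last side view the glue bottle stands where it was. I saw the sanding pad only in the first top view and did not check it again, but the arm was never moved down near it.
- **Disagreements:** while the box was in the press, its top read as tilted 1.8° in the wrist view. The reading was the same before and after it was let go, and the box had read 0.1° in the open, so I took it as a depth error. The side camera's heights also read 1 to 2 mm low against the wrist camera's.

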